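# Mount a belt pulley and press its keyed locking shaft home

## Task

Slide the aluminium pulley over the stand's upright spindle until it sits flat on the shoulder and let go of it, then take the red-knobbed keyed shaft out of its wooden block, put its tip into the spindle's bore and turn it until the key slips into the keyway. Keep pushing until it is fully home against its spring, the flange down on the pulley, and finish while still holding the knob pressed down: do not let go, the spring would lift it again. Leave the other things on the bench where they are.

Things in the scene. Friction and masses are not known exactly. Their poses are not given: they have to be found in the camera images.
- stand: fixed mounting stand: round blue foot 96 across, 20 high; grey shoulder ring 52 across, top 30 above the bench; in the middle an upright hollow steel spindle, 31 outside, up to 70 above the bench. A yellow stripe on the foot points to the side of its keyway. Origin: centre of the foot's underside; x towards the keyway, z up
- shoulder (a point): centre of the shoulder's top, on the spindle's axis, 30 mm above the bench: the pulley's underside comes to rest here
- spindle_top (a point): centre of the spindle's top end, 70 mm above the bench; axes as the stand's. The bore is 18 across, open at the top, 50 deep, with one keyway: a slot 8.5 wide right through the spindle wall over its whole height, on the stand's +x side
- ejector (a joint): brass spring plunger down in the bore: 0 = up (its top 33 mm below the spindle top), grows in m as the shaft presses it down, 0.012 with the shaft home, stop at 0.018; it pushes up with about 4 N at 0 and 12 N at 0.012, enough to lift the shaft if let go
- pulley: loose aluminium belt pulley (two rims 60 across, a groove between), 43 high, plain through bore 36 across, 0.15 to 0.3 kg, lying flat on the bench, bore upright; can be gripped across its 60 mm rims. Origin: centre of its underside, z up. Once on the shoulder its top stands 3 mm above the spindle's top
- block: fixed wooden holder 64 x 64 x 60 high with a 30 x 30 square hole through it, in which the shaft stands; origin: centre of its underside
- shaft: loose keyed shaft, 94 long, upright in the block, flange on the block's top. From the tip up: 16 across, 48 long, tapered tip; brass key 6 wide on the +x side, to 13 from the axis, 14 to 46 above the tip (plain pilot below); flange 44 across, 48 to 54; round red knob 26 across, 54 to 94. Origin: centre of the lower tip; x towards the key, z up. Home: origin 25 above the bench
- knob_mid (a point): point on the shaft's axis in the red knob, 78 above the tip, 24 above the flange's top: a place to grip. Yellow marks on the knob's top and on the flange point to the key's side (shaft's +x). Shaft mass 0.14 to 0.28 kg
- wrench: bystander, loose: open-ended steel wrench, 200 long, lying flat; origin: middle of its underside
- screwdriver: bystander, loose: screwdriver with orange handle, 190 long, lying; origin: middle of its underside
- bearing: bystander, loose: small steel bearing ring, 32 across, 10 high, lying flat; origin: centre of its underside
- socket: bystander, loose: steel wrench socket, 22 across, 28 high, standing; origin: centre of its underside
- gauge: bystander, loose: round pressure gauge with white face, 58 across, 22 high, brass stem, lying face up; origin: centre of its underside
- oil_filter: bystander, loose: black oil filter can, 76 across, 95 high, standing; origin: centre of its underside
- fluid_can: bystander, loose: blue fluid can with yellow cap, 50 x 75 x 110 (128 with cap), standing; origin: centre of its underside

How it is judged:
By the outcome, as a careful person would: the job done as asked, in the order asked, and still so for the second after the job is handed in, while the arm keeps its last pose, push and grip.
It also fails if it takes over 61 s, if anything falls off the work surface, if the arm or the gripper's body presses on something with over 40 N, if the wrist force passes 120 N, or if a joint passes its speed limit or range.

## Robot

A 6-joint arm with a two-finger parallel gripper is mounted at the origin on the work surface. World frame = base frame: x ahead of the robot, y to its left, z up, the work surface at z = 0. Lengths are in m, angles in rad, forces in N, time in s.
With the tool pointing down it reaches from about 0.375 to 0.975 m from the base axis. Payload 3.8 kg.
Tool frame: the origin (TCP) lies at the very end of the fingers, on their centre line; the grasp point (between the pads) lies bot.hold_point_z behind it (bot.hold_point_z is the distance from the TCP to the grasp point, in m); z points along the fingers, y is the line along which they close (so a half turn about z gives the same grasp; the last joint's range is limited). The gripper opens to 85 mm and grips with 20 to 120 N. Pads are 22 mm wide; open, the fingers measure 114 mm over their backs; the gripper's body (76 mm by 85 mm) begins 54 mm behind the grasp point. The pads swing forward as they close: fully open they stand 13 mm farther back than shut.
Start: joints at [1.289, 0.264, 1.604, -0, 1.274, -0.037], TCP at [0.164, 0.655, 0.231] pointing down, gripper open.
Joint ranges: [-2.63, 2.63], [-0.94, 2.18], [0.31, 2.57], [-1.31, 4.45], [0, 2.66], [-2.55, 2.55]. Speed limits (rad/s): [2.57, 2.57, 3.14, 3.14, 3.14, 3.14].

## Interface

Orientations are given as a rotation vector (axis times angle).
In Python, from workcell import bot gives the robot as it stands.
- The arm moves only by the tool jog_arm, called as name([rows], argument=value, ...), one row to a line, values as JSON. Schema: {"type":"object","properties":{"moves":{"type":"array","items":{"type":"array","items":{"type":"number"},"minItems":4,"maxItems":4},"minItems":1,"maxItems":5},"finger_gap":{"type":"number"},"grip_force":{"type":"number"},"only":{"type":"string"},"quiet":{"type":"boolean"},"lines":{"type":"string"}},"required":["moves"],"additionalProperties":false}. moves is a list of rows, 1 to 5 of them, each of 4 numbers: dx, dy, dz in shares of the most that a row can go, 1 being 62.5 mm, then a turn about the tool's z in a scale on which 1.0 is 4 rad; each row shifts and turns the commanded pose from where the row before left it, along the tool's axes as they then stand; what a row does not reach is not made up. A row lasts 1/8 s, in which the tool goes at most 0.0625 m and 0.188 rad, less where a joint would pass 70% of its speed; a pose out of reach is approached as far as the arm can. finger_gap is the opening from 0.0 (shut) to 1.0 (fully open), set as the call begins (left out keeps the last). The fingers move at their own pace and stop on an object; grip_force is the grip in N (left out, the last holds). Time passes only in rows, so rows that do not move let the fingers close. The tool returns the time, the measured TCP pose, the force, the opening and the grip force at its end. only (a regular expression) keeps the lines of the reply that match it, lines (a string "A,B") keeps lines A to B, and quiet returns only ok. No shift or turn number may pass 1 either way. Input that does not fit is refused with a message, and nothing moves.
- bot.read_state(): the state, without advancing time (a new reading comes with each control period).
- bot.read_camera(name): name is "scene" or "top"; returns the picture (480x640x3 uint8, red, green, blue); there is no depth.
- bot.camera_info(name): a dict with "intrinsics" (3x3 intrinsics, pixels), "extrinsics" (4x4, takes a point from camera to world coordinates). Camera axes: x right, y down, z forward; pixel columns grow to the right and rows downward; lengths in m; the calibration is good to about 2 mm. A picture is of the moment at which its call begins. camera_info takes no time and is no camera call.
- bot.finish_job(): hands the job in; it is judged then, once.
The state is a dict: "time": time; "q": joint angles; "joint_vel": joint speeds; "joint_torque": joint torques, N m; "tool_pos": TCP position; "tcp_rot": TCP orientation; "wrist_force": force on the tool from outside, world axes, zero at the start; "torque": the same for the moment, N m; "width": opening from 0.0 (shut) to 1.0 (fully open); "grip_force": force on a finger pad.
Only numpy, scipy, OpenCV 4.12 (cv2) and the standard library are available. Lean on these libraries where they do the work, as an engineer would, in place of code of your own. Each camera call takes 0.05 s, during which the arm holds its last target. There are 200 camera calls.

## Working session

There is one attempt and no reset: what is moved stays moved. The work goes in short steps, Python scripts to look and compute and a tool call to move; the robot and the scene stay as the last step left them, time stands still between calls to the robot, and variables do not carry over. Pictures are saved under pics/ and viewed, at most 10 in all, crops included, and the job is handed in when it is done.

```bash
ls; mkdir -p pics; python3 - <<'E'
from workcell import bot
import cv2
print(bot.hold_point_z, bot.read_state())
for n in("scene","top"):
    im=bot.read_camera(n); cv2.imwrite(f"pics/{n}0.png",im[:,:,::-1]); print(bot.camera_info(n))
E
```

```text
pics
workcell.py
0.0187 {'time': 0.0, 'q': array([ 1.28911914e+00,  2.64761419e-01,  1.60534201e+00,  3.24193269e-06,
        1.27370763e+00, -3.68918154e-02]), 'joint_vel': array([-0.00240208,  0.00164626, -0.00044464, -0.00044355, -0.00268008,
       -0.00126714]), 'joint_torque': array([-1.48034767e-03, -5.15137625e+01, -3.67306602e+01, -2.45068704e-04,
        1.33697205e-02, -8.35804940e-06]), 'tool_pos': array([0.16338086, 0.65418956, 0.22997374]), 'tcp_rot': array([-0.38350662, -3.11773721,  0.00343938]), 'wrist_force': array([-0.89244031,  0.21526849,  1.22301648]), 'torque': array([-0.02034839, -0.03670591,  0.03018239]), 'grip_force': 0.0, 'width': 0.9991336670443131}
{'intrinsics': array([[577.92075206,   0.        , 313.18024362],
       [  0.        , 577.92075206, 237.25522419],
       [  0.        ,   0.        ,   1.        ]]), 'extrinsics': array([[-0.86092542,  0.2741806 , -0.42852354,  0.98078615],
       [ 0.50865544,  0.44939032, -0.73438273,  0.68206154],
       [-0.00877917, -0.85021958, -0.526355  ,  0.60560151],
       [ 0.        ,  0.        ,  0.        ,  1.        ]])}
{'intrinsics': array([[530.64958307,   0.        , 309.9553835 ],
       [  0.        , 530.64958307, 236.05079939],
       [  0.        ,   0.        ,   1.        ]]), 'extrinsics': array([[-0.01655661, -0.98065575,  0.19503892,  0.4069752 ],
       [-0.99986081,  0.01663991, -0.00121143, -0.01991847],
       [-0.00205744, -0.19503183, -0.98079475,  0.90291667],
       [ 0.        ,  0.        ,  0.        ,  1.        ]])}
```

View pics/scene0.png

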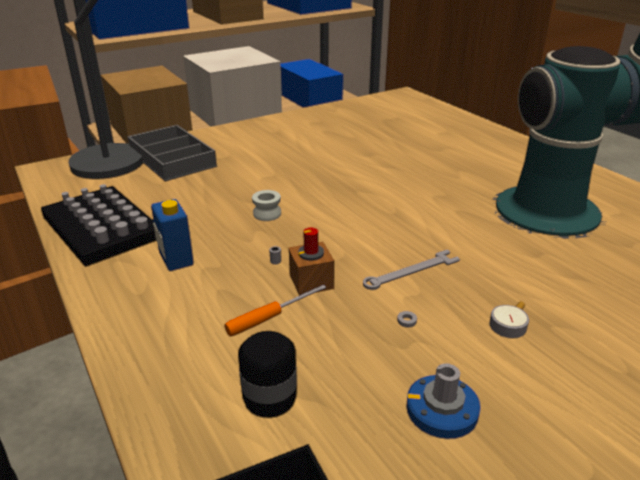

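View pics/top0.png

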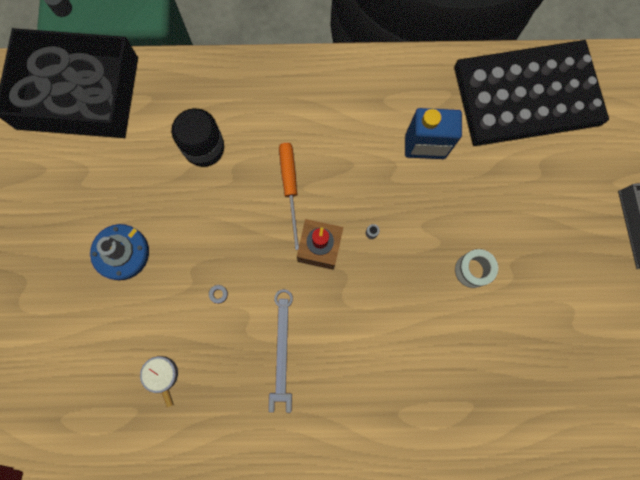

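The scene view shows the stand at (444,400), the block with the red knob at (311,255) and the pulley at (267,205). In the top view they are at (119,252), (320,240) and (478,268). Next I'll look at enlarged crops.

```bash
cat > h.py <<'E'
import numpy as np, cv2
from workcell import bot
I={n:bot.camera_info(n) for n in("scene","top")}
def ray(n,u,v):
    K,E=I[n]["intrinsics"],I[n]["extrinsics"]
    return E[:3,3],E[:3,:3]@np.linalg.solve(K,[u,v,1.])
def on_plane(n,u,v,z):
    o,d=ray(n,u,v); return o+d*(z-o[2])/d[2]
def proj(n,p):
    K,E=I[n]["intrinsics"],I[n]["extrinsics"]
    c=K@(E[:3,:3].T@(np.asarray(p)-E[:3,3])); return c[:2]/c[2]
def two(a,b):  # (u,v) in scene, top -> nearest point, gap
    (o1,d1),(o2,d2)=ray("scene",*a),ray("top",*b)
    t=np.linalg.lstsq(np.c_[d1,-d2],o2-o1,rcond=None)[0]
    p,q=o1+d1*t[0],o2+d2*t[1]; return (p+q)/2,np.linalg.norm(p-q)
def crop(im,u,v,r=40,s=400): return cv2.resize(im[max(0,v-r):v+r,max(0,u-r):u+r],(s,s),interpolation=cv2.INTER_CUBIC)
E
python3 - <<'E'
from h import *
t=cv2.imread("pics/top0.png");s=cv2.imread("pics/scene0.png")
a=[crop(t,119,252,40,300),crop(t,320,240,40,300)[:, :250],crop(t,478,268,40,300)[:,:250]]
b=[crop(s,444,400,40,300),crop(s,311,255,40,300)[:,:250],crop(s,267,205,40,300)[:,:250]]
cv2.imwrite("pics/c1.png",np.vstack([np.hstack(a),np.hstack(b)]))
E
```

```text
(no output)
```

View pics/c1.png

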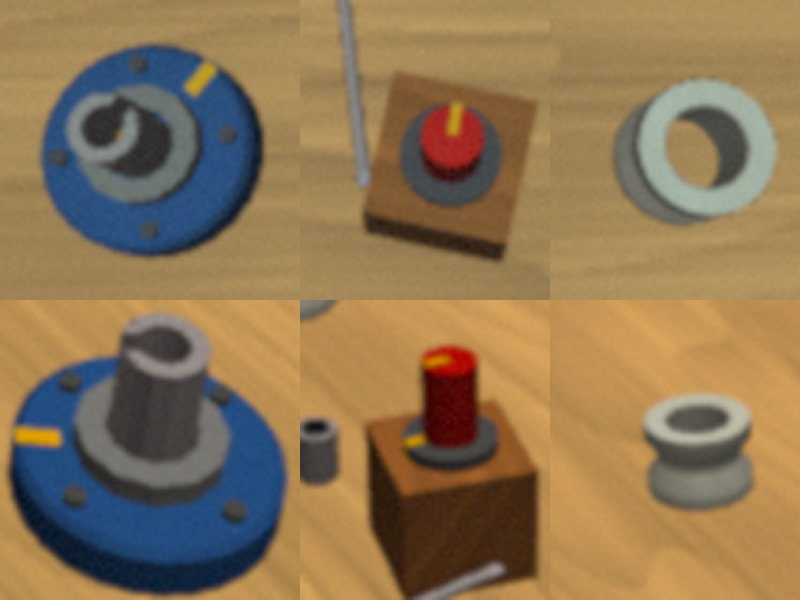

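Crops, in full-image pixels. Top view: spindle ring ≈(106.5,246.4), keyway to the upper right, knob top ≈(320.8,236.5) with its mark upward, pulley top ≈(480,267.5). Scene view: (448.3,372), (310.7,231.3), (266.2,197). I'll refine these with masks and triangulate.

```bash
python3 - <<'E'
from h import *
np.set_printoptions(precision=4,suppress=True)
P={"spindle":((448.3,372),(106.5,246.4),.07),"knob":((310.7,231.3),(320.8,236.5),.106),"pulley":((266.2,197),(479.9,267.5),.043)}
for k,(a,b,z) in P.items(): print(k,two(a,b),"top",on_plane("top",*b,z),"scene",on_plane("scene",*a,z))
ims={"top":cv2.imread("pics/top0.png"),"scene":cv2.imread("pics/scene0.png")}
def blob(n,name,lo,hi,uv,z,r=45):
    h=cv2.cvtColor(ims[n],cv2.COLOR_BGR2HSV); m=cv2.inRange(h,lo,hi); k=np.zeros_like(m); cv2.circle(k,(int(uv[0]),int(uv[1])),r,255,-1); m&=k
    c=max(cv2.findContours(m,cv2.RETR_EXTERNAL,cv2.CHAIN_APPROX_NONE)[0],key=cv2.contourArea)
    e=cv2.fitEllipse(cv2.convexHull(c)); M=cv2.moments(c); print(n,name,e,cv2.contourArea(c),(M['m10']/M['m00'],M['m01']/M['m00']),on_plane(n,*e[0],z))
blob("top","foot",(100,120,60),(125,255,255),(119,252),.02)
blob("scene","foot",(100,120,60),(125,255,255),(444,400),.02)
h=cv2.cvtColor(ims["top"],cv2.COLOR_BGR2HSV)
print("hsv pulley top",h[267-13,480],h[267,493],h[268,460],"knob",h[240,320],h[244,320],h[237,315],"ring",h[246,98],"sh",h[250,128])
for n,nm,uv,z in[("top","footmark",(132,233),.02),("top","knobmark",(321,232),.106),("scene","footmark",(414,396),.02),("scene","knobmark",(307,231),.106),("scene","flmark",(301,253),.066)]:
    blob(n,nm,(18,170,120),(32,255,255),uv,z,7)
blob("top","pulleytop",(60,10,150),(100,70,255),(480,267),.043,30)
blob("scene","pulleytop",(40,5,150),(100,70,255),(266,197),.043,30)
blob("top","knobtop",(0,170,135),(28,255,255),(321,237),.106,20)
E
```

```text
spindle (array([0.5619, 0.3044, 0.068 ]), np.float64(0.0006289772108934203)) top [0.5613 0.3039 0.07  ] scene [0.5637 0.3056 0.07  ]
knob (array([ 0.5653, -0.0377,  0.1029]), np.float64(0.00043678458083152145)) top [ 0.5645 -0.0375  0.106 ] scene [ 0.568  -0.0334  0.106 ]
pulley (array([ 0.5216, -0.2989,  0.0386]), np.float64(0.00023993071910823519)) top [ 0.521  -0.2974  0.043 ] scene [ 0.5253 -0.2914  0.043 ]
top foot ((118.48345184326172, 251.67172241210938), (53.3502197265625, 56.59586715698242), 59.63035202026367) 2241.0 (118.09378253755762, 252.18295403837573) [0.5612 0.3026 0.02  ]
scene foot ((443.939208984375, 404.14642333984375), (53.72956848144531, 75.44306182861328), 112.54846954345703) 1615.5 (445.1226658413288, 411.1361807489941) [0.569  0.3116 0.02  ]
hsv pulley top [ 62  23 179] [ 60  22 176] [30 24 84] knob [  1 201 166] [  1 212 130] [  2 206 167] ring [ 85  11 138] sh [ 80  20 117]
top footmark ((132.14285278320312, 232.53663635253906), (3.1138885021209717, 8.851941108703613), 39.498741149902344) 15.0 (132.16666666666666, 232.4) [0.5938 0.2811 0.02  ]
top knobmark ((320.1799621582031, 231.32347106933594), (4.009099960327148, 9.823315620422363), 25.324384689331055) 13.5 (321.037037037037, 230.2716049382716) [ 0.5726 -0.0367  0.106 ]
scene footmark ((412.7698669433594, 396.0000915527344), (4.092536449432373, 13.598299026489258), 95.75628662109375) 28.0 (413.31547619047615, 395.98214285714283) [0.595  0.2796 0.02  ]Traceback (most recent call last):
  File "<stdin>", line 15, in <module>
  File "<stdin>", line 9, in blob
cv2.error: OpenCV(4.12.0) /io/opencv/modules/imgproc/src/shapedescr.cpp:361: error: (-201:Incorrect size of input array) There should be at least 5 points to fit the ellipse in function 'fitEllipseNoDirect'
```

Units first: shifts go in shares of 62.5 mm and turns go in shares of 4 rad. So -0.057 m is -0.912, -0.022 m is -0.352.

```bash
cat >> h.py <<'E'
from scipy.spatial.transform import Rotation as Ro
def go(p):  # tool-axis shift to TCP target p
    s=bot.read_state(); R=Ro.from_rotvec(s["tcp_rot"]).as_matrix()
    print("t%.2f"%s["time"],"tcp",s["tool_pos"].round(4),"xax",R[:2,0].round(4),"yaw %.4f"%np.arctan2(R[1,0],R[0,0]),"tilt",R[:2,2].round(4),"q6 %.2f"%s["q"][5],"F",s["wrist_force"].round(1),"w %.3f g %.0f"%(s["width"],s["grip_force"]))
    print("shift",(R.T@(np.asarray(p)-s["tool_pos"])).round(4))
E
```

jog_arm([
  [-0.912,-0.352,0,0],
  [-0.912,-0.352,0,0],
  [-0.912,-0.352,0,0],
  [-0.912,-0.352,0,0],
  [-0.912,-0.352,0,0],
])

```text
time: 0.72
tool_pos: [0.4146, 0.4776, 0.2308]
tcp_rot: [-0.383, -3.118, 0.001]
wrist_force: [0.4, 0.2, -0.3]
width: 0.995
grip_force: 0.0
```

jog_arm([
  [-0.36,-0.896,0,0],
  [-0.36,-0.896,0,0],
  [-0.36,-0.896,0,0],
  [-0.36,-0.896,0,0],
  [-0.36,-0.896,0,0],
])

```text
time: 1.35
tool_pos: [0.4544, 0.1782, 0.2309]
tcp_rot: [-0.383, -3.118, 0.0]
wrist_force: [0.7, -0.5, 0.3]
width: 1.002
grip_force: 0.0
```

jog_arm([
  [-0.36,-0.896,0,0],
  [-0.36,-0.896,0,0],
  [-0.36,-0.896,0,0],
  [-0.36,-0.896,0,0],
  [-0.36,-0.896,0,0],
])

```text
time: 1.98
tool_pos: [0.4957, -0.1207, 0.2311]
tcp_rot: [-0.384, -3.118, -0.0]
wrist_force: [0.7, 0.2, 0.3]
width: 0.997
grip_force: 0.0
```

```bash
python3 -c "from h import *; go((.521,-.2974,.10))"
```

```text
t1.98 tcp [ 0.4957 -0.1207  0.2311] xax [-0.9701  0.2426] yaw 2.8966 tilt [-0.      0.0002] q6 -1.61 F [0.7 0.2 0.3] w 0.997 g 0
shift [-0.0675 -0.1653  0.131 ]
```

Scaled: 0.06 m is 0.96, -0.0553 m is -0.8848.

jog_arm([
  [-0.352,-0.88,0,0],
  [-0.352,-0.88,0,0],
  [-0.376,-0.8848,0,0],
  [0,0,0.96,0],
  [0,0,0.96,0],
], only="pos")

```text
tool_pos: [0.5218, -0.2971, 0.1104]
```

```bash
python3 - <<'E'
from h import *
go((.521,-.2974,.006))
t=bot.read_camera("top");s=bot.read_camera("scene")
cv2.imwrite("pics/c2.png",np.hstack([crop(t,480,267,60,400),crop(s,267,195,60,400)])[:,:,::-1])
E
```

```text
t2.60 tcp [ 0.5218 -0.2971  0.1104] xax [-0.9697  0.2443] yaw 2.8948 tilt [ 0.0019 -0.0011] q6 -1.88 F [ 0.4 -0.4  0. ] w 1.002 g 0
shift [ 0.0009 -0.0004  0.1044]
```

View pics/c2.png

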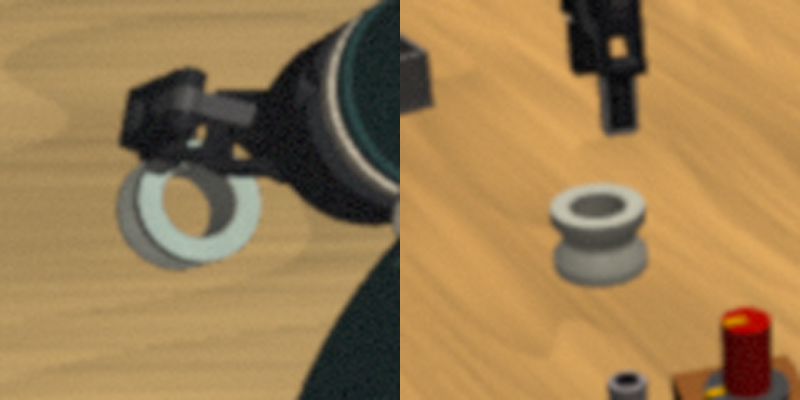

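The gripper stands over the pulley in both views: the pulley is at crop (200,205) on the left, and the finger is straight above it on the right. Next I'll descend and grip twice, 90° apart, to centre it.

Scaled: 0.05 m is 0.8, 0.035 m is 0.56.

jog_arm([
  [0.016,0,0.8,0],
  [0,0,0.56,0],
  [0,0,0.304,0],
  [0,0,0,0],
], only="pos|force")

```text
tool_pos: [0.5204, -0.295, 0.0073]
wrist_force: [-0.4, -0.1, 1.3]
grip_force: 0.0
```

jog_arm([
  [0,0,0,0],
  [0,0,0,0],
  [0,0,0,0],
  [0,0,0,0],
], finger_gap=0.3, grip_force=30, only="pos|force|width")

```text
tool_pos: [0.5222, -0.2963, 0.0099]
wrist_force: [-0.1, 0.9, 6.5]
width: 0.692
grip_force: 32.1
```

jog_arm([
  [0,0,0,0],
  [0,0,0,0],
], only="pos|force|width")

```text
tool_pos: [0.5222, -0.2963, 0.0099]
wrist_force: [-0.5, 0.3, 6.0]
width: 0.692
grip_force: 32.1
```

```bash
python3 -c "from h import *; go((.521,-.2974,.006))"
```

```text
t3.95 tcp [ 0.5222 -0.2963  0.0099] xax [-0.9702  0.2423] yaw 2.8968 tilt [ 0.0036 -0.0022] q6 -1.88 F [-0.5  0.3  6. ] w 0.692 g 32
shift [ 0.001  -0.0013  0.0039]
```

Scaled: -0.003 m is -0.048.

jog_arm([
  [0,0,-0.048,0],
  [0,0,-0.048,0],
  [0,0,0,0],
], finger_gap=1.0, only="width")

```text
width: 1.0
```

jog_arm([
  [0,0,0,0.045],
  [0,0,0,0.045],
  [0,0,0,0.045],
  [0,0,0,0.045],
  [0,0,0,0.045],
], only="width")

```text
width: 0.999
```

jog_arm([
  [0,0,0,0.045],
  [0,0,0,0.045],
  [0,0,0,0.045],
  [0,0,0,0.0325],
  [0,0,0,0],
], only="width")

```text
width: 1.003
```

```bash
python3 -c "from h import *; go((.522,-.2963,.013))"
```

```text
t5.58 tcp [ 0.5202 -0.2951  0.013 ] xax [0.2402 0.9707] yaw 1.3283 tilt [-0.0005  0.0003] q6 -0.32 F [-0.4  0.4 -0.4] w 1.003 g 0
shift [-0.0007  0.002   0.    ]
```

jog_arm([
  [0,0,0,0],
  [0,0,0,0],
  [0,0,0,0],
  [0,0,0,0],
  [0,0,0,0],
], finger_gap=0.3, grip_force=40, only="pos|force|width")

```text
tool_pos: [0.5209, -0.2955, 0.0137]
wrist_force: [0.2, 0.2, 3.5]
width: 0.687
grip_force: 43.6
```

```bash
python3 - <<'E'
from h import *
go((.522,-.2963,.013))
t=bot.read_camera("top");s=bot.read_camera("scene")
cv2.imwrite("pics/top3.png",t[:,:,::-1]);cv2.imwrite("pics/scene3.png",s[:,:,::-1])
E
```

```text
t6.20 tcp [ 0.5209 -0.2955  0.0137] xax [0.2413 0.9705] yaw 1.3271 tilt [ 0.0007 -0.0005] q6 -0.31 F [0.2 0.2 3.5] w 0.687 g 44
shift [-0.0005  0.0013  0.0007]
```

Scaled: 0.059 m is 0.944, -0.0105 m is -0.168.

jog_arm([
  [0,0,-0.48,0],
  [0,0,-0.88,0],
  [0,0,-0.832,0],
  [0.48,-0.08,0,0],
  [0.944,-0.168,0,0],
], grip_force=50, only="pos|force|width")

```text
tool_pos: [0.527, -0.2058, 0.1505]
wrist_force: [1.1, 0.2, -2.3]
width: 0.684
grip_force: 54.5
```

jog_arm([
  [0.944,-0.168,0,0],
  [0.944,-0.168,0,0],
  [0.944,-0.168,0,0],
  [0.944,-0.168,0,0],
  [0.944,-0.168,0,0],
], only="pos|force|width")

```text
tool_pos: [0.546, 0.0955, 0.1489]
wrist_force: [0.7, -0.2, -1.1]
width: 0.684
grip_force: 54.5
```

jog_arm([
  [0.944,-0.168,0,0],
  [0.944,-0.168,0,0],
  [0.944,-0.168,0,0],
  [0.496,-0.08,0,0],
  [0,0,0,0],
], only="pos|force|width")

```text
tool_pos: [0.5609, 0.3065, 0.1485]
wrist_force: [1.0, -1.2, -1.6]
width: 0.688
grip_force: 54.4
```

```bash
python3 - <<'E'
from h import *
go((.5615,.3035,.11))
t=bot.read_camera("top");s=bot.read_camera("scene")
cv2.imwrite("pics/c4.png",np.hstack([crop(t,119,252,60,400),crop(s,444,370,80,400)])[:,:,::-1])
cv2.imwrite("pics/top4.png",t[:,:,::-1]);cv2.imwrite("pics/scene4.png",s[:,:,::-1])
E
```

```text
t8.18 tcp [0.5609 0.3065 0.1485] xax [0.2384 0.9712] yaw 1.3301 tilt [-0.0023 -0.0007] q6 0.70 F [ 1.  -1.2 -1.6] w 0.688 g 54
shift [-0.0028  0.0014  0.0385]
```

View pics/c4.png

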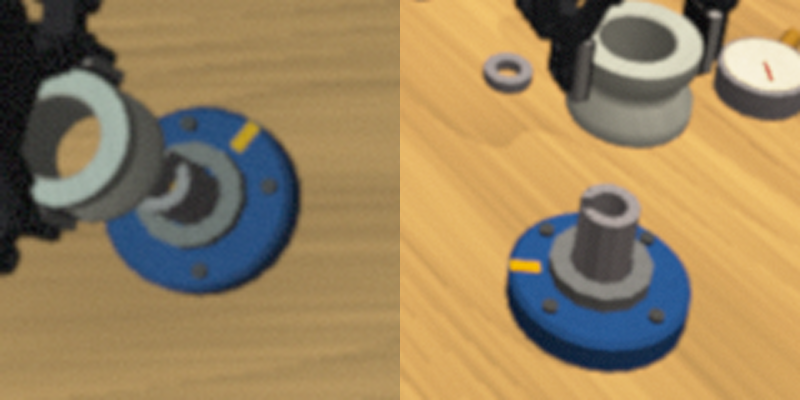

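Left crop: pulley top ≈(77.3,233.7) in the top view, with the spindle rim behind it. Right crop: pulley top ≈(460.2,306.2) in the scene view. The pulley is held at a known TCP, so I can use it to calibrate both cameras here.

```bash
python3 - <<'E'
from h import *
np.set_printoptions(precision=4,suppress=True)
for n,f,uv,lo,hi in(("top","top4",(77.3,233.7),(50,8,140),(110,70,255)),("scene","scene4",(460.2,306.2),(30,3,150),(110,60,255))):
    im=cv2.imread(f"pics/{f}.png"); m=cv2.inRange(cv2.cvtColor(im,cv2.COLOR_BGR2HSV),lo,hi)
    k=np.zeros_like(m); cv2.circle(k,(int(uv[0]),int(uv[1])),30,255,-1); m&=k
    cs=[c for c in cv2.findContours(m,cv2.RETR_CCOMP,cv2.CHAIN_APPROX_NONE)[0] if cv2.contourArea(c)>60]
    for c in cs: e=cv2.fitEllipse(c); print(n,cv2.contourArea(c),np.round(e[0],1),np.round(e[1],1),on_plane(n,*e[0],.178))
    print(n,"eye",on_plane(n,*uv,.178), "proj tcp",proj(n,(.5609,.3065,.178)))
print(two((460.2,306.2),(77.3,233.7)))
# spindle top ring contours
for n,f,uv in(("top","top0",(106.5,246.4)),("scene","scene0",(448.3,372))):
    im=cv2.imread(f"pics/{f}.png"); g=im[:,:,1]; u,v=map(int,uv); print(n); print(g[v-14:v+15:2,u-16:u+17:2])
E
```

```text
top 372.5 [ 79.6 233.1] [29.8 36.9] [0.5608 0.3006 0.178 ]
top eye [0.56   0.3037 0.178 ] proj tcp [ 75.3539 233.0889]
scene eye [0.5635 0.3078 0.178 ] proj tcp [461.0656 304.874 ]
(array([0.5606, 0.3051, 0.175 ]), np.float64(0.00013664705928759355))
top
[[137 137 141 141 127  81  77  78  78  78  80  80  79  78  79  80  79]
 [146 147 145 136  86  80  78  78  78  81  84  86  91  95  97  88  83]
 [142 146 137  88  79  78  82  95  91  92 101 115 118 117 116 118 108]
 [146 143 110  77  81  98 129 138 130 127  63  76 105 117 116 118 115]
 [146 136  81  79  95 134 133 115  82  68  49  52  71  82 103 114 115]
 [141 101  79  80 127 136  93  47  49  51  51 101 120  58  52  66 106]
 [136  82  81  93 137 120  51  45  49  43  53 114 127  65  46  53  74]
 [121  78  78 102 138 107  51  44  49  45  65 133 138  64  48  46  47]
 [106  78  82  94 137 125  54  44  47  48 103 136 128  51  47  46  47]
 [102  83  83  85 132 138 102  60  57  92 131 139  98  52  47  44  47]
 [ 94  75  76  71  94 134 136 133 137 137 137 107  49  46  46  44  51]
 [ 93  74  77  60  79 110 133 132 124 117  76  54  43  48  48  4
[... 592 characters left out ...]
125 120 116  90  69  62  62  73 107 141 142 143 153 157 153]
 [145 143  89  58  63  68  68  63  58  55  56 108 140 143 147 151 157]
 [143 140  83  71  71  62  64  63  56  56  50  73 137 139 145 148 149]
 [128 118  77 110 134 106  74  64  56  51  47  96 140 141 139 146 144]
 [ 83  75  60  75 120 143 134 107  90  86 104 135 141 133 140 143 146]
 [ 78  74  58  56  74 115 135 141 139 139 142 138 129  98 143 148 141]
 [ 91  82  54  56  50  56  74  94 111 119 111  87  68  71 118 146 144]
 [114  90  58  56  54  50  55  62  62  59  64  62  64  70  76  93 122]
 [115  77  59  55  51  52  57  63  61  63  67  62  66  71  69  71  74]
 [113  71  59  55  52  51  61  61  59  61  68  65  66  94  64  56  60]]
```

Scaled: 0.04 m is 0.64, 0.0012 m is 0.0192.

```bash
python3 -c "
from h import *
print(two((447.8,372.3),(106,246.5)))"
```

```text
(array([0.56219525, 0.30481402, 0.06794806]), np.float64(0.0018863564531114835))
```

jog_arm([
  [0,0.0192,0.64,0],
  [0,0,0.32,0],
  [0,0,0,0],
], only="pos|force|width")

```text
tool_pos: [0.5611, 0.302, 0.0874]
wrist_force: [-0.7, 0.2, -2.1]
width: 0.683
grip_force: 54.4
```

jog_arm([
  [0,0,0.096,0],
  [0,0,0.096,0],
  [0,0,0.096,0],
], only="pos|force|width")

```text
tool_pos: [0.5638, 0.3045, 0.0728]
wrist_force: [0.3, -0.5, -1.4]
width: 0.686
grip_force: 54.4
```

Scaled: 0.01 m is 0.16, 0.008 m is 0.128.

jog_arm([
  [0,0,0.16,0],
  [0,0,0.128,0],
  [0,0,0,0],
], only="pos|force|width")

```text
tool_pos: [0.5623, 0.3037, 0.0529]
wrist_force: [-0.8, -0.5, -1.6]
width: 0.683
grip_force: 54.4
```

jog_arm([
  [0,0,0.096,0],
  [0,0,0.064,0],
  [0,0,0,0],
], only="pos|force|width")

```text
tool_pos: [0.5633, 0.3042, 0.0442]
wrist_force: [-0.4, 0.1, -1.7]
width: 0.686
grip_force: 54.5
```

```bash
python3 - <<'E'
from h import *
for i in range(6):
    bot.read_camera("scene"); go((.562,.305,.0437))
E
```

```text
t9.82 tcp [0.5633 0.3041 0.0443] xax [0.2416 0.9704] yaw 1.3268 tilt [-0. -0.] q6 0.70 F [-0.9  0.2 -2.5] w 0.685 g 54
shift [ 0.0005 -0.0014  0.0006]
t9.88 tcp [0.5632 0.3042 0.0443] xax [0.2416 0.9704] yaw 1.3268 tilt [-0. -0.] q6 0.70 F [ 0.3 -0.1 -1.5] w 0.682 g 54
shift [ 0.0005 -0.0014  0.0006]
t9.93 tcp [0.5633 0.3042 0.0444] xax [0.2416 0.9704] yaw 1.3268 tilt [0.0001 0.    ] q6 0.70 F [-0.6 -1.  -1.7] w 0.683 g 54
shift [ 0.0005 -0.0014  0.0007]
t9.97 tcp [0.5633 0.3042 0.0444] xax [0.2416 0.9704] yaw 1.3268 tilt [0. 0.] q6 0.70 F [-0.2 -0.7 -1.7] w 0.682 g 54
shift [ 0.0005 -0.0014  0.0007]
t10.03 tcp [0.5633 0.3042 0.0444] xax [0.2416 0.9704] yaw 1.3267 tilt [0.0001 0.0001] q6 0.70 F [ 0.7  0.3 -1.3] w 0.682 g 54
shift [ 0.0005 -0.0014  0.0007]
t10.07 tcp [0.5632 0.3042 0.0444] xax [0.2415 0.9704] yaw 1.3268 tilt [0.0001 0.    ] q6 0.70 F [ 0.3  0.4 -3. ] w 0.684 g 54
shift [ 0.0005 -0.0014  0.0007]
```

Scaled: 0.001 m is 0.016, 0.0005 m is 0.008.

jog_arm([
  [0,0,0.016,0],
  [0,0,0.008,0],
  [0,0,0,0],
  [0,0,0,0],
], only="pos|wrist")

```text
tool_pos: [0.5634, 0.3042, 0.0437]
wrist_force: [-3.4, -1.4, 5.4]
```

jog_arm([
  [0,0,0.016,0],
  [0,0,0,0],
  [0,0,0,0],
], only="pos|wrist")

```text
tool_pos: [0.5634, 0.3043, 0.0437]
wrist_force: [-5.3, -2.9, 9.9]
```

Scaled: -0.05 m is -0.8, -0.03 m is -0.48.

jog_arm([
  [0,0,0,0],
  [0,0,0,0],
  [0,0,-0.48,0],
  [0,0,-0.8,0],
  [0,0,-0.8,0],
], finger_gap=1.0, only="pos|wrist|width")

```text
tool_pos: [0.5629, 0.304, 0.1721]
wrist_force: [0.3, 0.3, -0.0]
width: 1.001
```

```bash
python3 - <<'E'
from h import *
go((.5653,-.036,.16))
E
```

```text
t11.57 tcp [0.5629 0.304  0.1721] xax [0.2416 0.9704] yaw 1.3267 tilt [-0.0013 -0.0006] q6 0.70 F [ 0.3  0.3 -0. ] w 1.001 g 0
shift [-0.3293  0.0845  0.0123]
```

Scaled: -0.055 m is -0.88, 0.0141 m is 0.2256.

jog_arm([
  [-0.88,0.2256,0,0],
  [-0.88,0.2256,0,0],
  [-0.88,0.2256,0,0],
  [-0.88,0.2256,0,0],
  [-0.88,0.2256,0,0],
], only="pos|wrist|width")

```text
tool_pos: [0.5651, 0.0185, 0.1716]
wrist_force: [1.2, -0.0, -0.5]
width: 1.002
```

jog_arm([
  [-0.8688,0.224,0,0],
  [0,0,0,0],
  [0,0,0,0],
], only="pos|wrist|width")

```text
tool_pos: [0.5656, -0.0358, 0.1715]
wrist_force: [-0.5, 0.5, -0.5]
width: 1.0
```

```bash
python3 - <<'E'
from h import *
go((.5653,-.036,.0725))
t=bot.read_camera("top");s=bot.read_camera("scene")
cv2.imwrite("pics/c5.png",np.vstack([np.hstack([crop(t,119,252,40,300),crop(s,444,390,40,300)]),np.hstack([crop(t,320,235,50,300),crop(s,311,235,50,300)])])[:,:,::-1])
cv2.imwrite("pics/top5.png",t[:,:,::-1]);cv2.imwrite("pics/scene5.png",s[:,:,::-1])
E
```

```text
t12.57 tcp [ 0.5656 -0.0358  0.1715] xax [0.2427 0.9701] yaw 1.3256 tilt [-0.0003  0.0006] q6 0.14 F [-0.5  0.5 -0.5] w 1.000 g 0
shift [-0.0004 -0.0002  0.099 ]
```

View pics/c5.png

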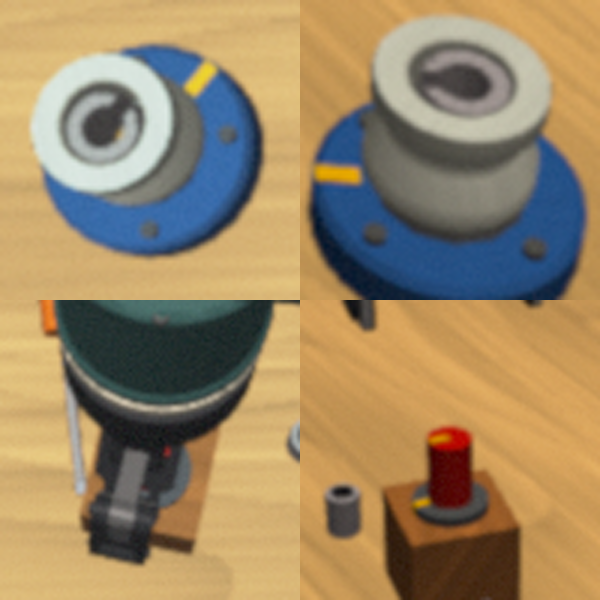

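The pulley sits flat on the shoulder, and the spindle ring shows inside its bore at crop (102,126) in the top view. The knob is undisturbed. I'll measure the spindle's offset from the pulley, whose pose is known from the release.

```bash
python3 - <<'E'
from h import *
np.set_printoptions(precision=4,suppress=True)
for n,f,uv in(("top","top5",(106,245)),("scene","scene5",(445,371))):
    im=cv2.imread(f"pics/{f}.png"); r=30;u,v=uv; c=cv2.resize(im[v-r:v+r,u-r:u+r],None,fx=8,fy=8,interpolation=cv2.INTER_CUBIC)
    g=c[:,:,1]
    hsv=cv2.cvtColor(c,cv2.COLOR_BGR2HSV)
    white=((hsv[:,:,2]>125)&(hsv[:,:,1]<60)).astype(np.uint8)*255
    cs,h=cv2.findContours(white,cv2.RETR_CCOMP,cv2.CHAIN_APPROX_NONE)
    for cc,hh in zip(cs,h[0]):
        if cv2.contourArea(cc)<1500: continue
        e=cv2.fitEllipse(cv2.convexHull(cc)); p=(np.array(e[0])-3.5)/8+np.array(uv)-r
        print(n,"hole" if hh[3]>=0 else "outer",cv2.contourArea(cc)/64,p,np.array(e[1])/8,on_plane(n,*p,.073),on_plane(n,*p,.07))
E
```

```text
top outer 1186.71875 [110.0807 246.2058] [43.2261 57.1247] [0.5609 0.297  0.073 ] [0.5615 0.2982 0.07  ]
top hole 187.8984375 [105.7156 242.8702] [17.6763 22.7071] [0.5665 0.3043 0.073 ] [0.567  0.3055 0.07  ]
scene outer 149.0703125 [451.1801 396.4942] [23.855  31.4084] [0.5908 0.3405 0.073 ] [0.5886 0.3386 0.07  ]
scene outer 1219.7578125 [446.72   370.9725] [32.5713 48.1724] [0.5665 0.3053 0.073 ] [0.5642 0.3032 0.07  ]
scene hole 262.6171875 [446.6511 370.4648] [19.1362 28.7632] [0.566  0.3046 0.073 ] [0.5636 0.3025 0.07  ]
```

Scaled: 0.05 m is 0.8, 0.035 m is 0.56.

jog_arm([
  [0,0,0.8,0],
  [0,0,0.56,0],
  [0,0,0.208,0],
  [0,0,0,0],
], only="pos|wrist")

```text
tool_pos: [0.5653, -0.0348, 0.0732]
wrist_force: [0.3, -0.9, -0.1]
```

jog_arm([
  [0,0,0,0],
  [0,0,0,0],
  [0,0,0,0],
  [0,0,0,0],
  [0,0,0,0],
], finger_gap=0.1, grip_force=20, only="pos|wrist|width|grip")

```text
tool_pos: [0.5663, -0.0359, 0.0748]
wrist_force: [-0.7, -0.0, 5.8]
width: 0.289
grip_force: 20.5
```

jog_arm([
  [0,0,0,0],
  [0,0,0,0],
], only="pos|wrist|width|grip")

```text
tool_pos: [0.5663, -0.0359, 0.0748]
wrist_force: [-1.7, 0.1, 6.5]
width: 0.292
grip_force: 20.5
```

```bash
python3 -c "from h import *; go((.5653,-.036,.0725))"
```

```text
t14.05 tcp [ 0.5663 -0.0359  0.0748] xax [0.2417 0.9704] yaw 1.3267 tilt [ 0.0013 -0.0001] q6 0.14 F [-1.7  0.1  6.5] w 0.292 g 21
shift [-0.0003 -0.001   0.0023]
```

Scaled: -0.18 rad / 4 = -0.045.

jog_arm([
  [0,0,0,0],
  [0,0,0,0],
  [0,0,0,-0.0375],
  [0,0,0,-0.045],
  [0,0,0,-0.045],
], finger_gap=0.6, only="width")

```text
width: 0.601
```

jog_arm([
  [0,0,0,-0.045],
  [0,0,0,-0.045],
  [0,0,0,-0.045],
  [0,0,0,-0.045],
  [0,0,0,-0.045],
], only="width")

```text
width: 0.6
```

jog_arm([
  [0,0,0,-0.04],
  [0,0,0,0],
  [0,0,0,0],
], only="pos|wrist|width")

```text
tool_pos: [0.5655, -0.0358, 0.0735]
wrist_force: [0.1, 0.5, 0.7]
width: 0.599
```

```bash
python3 -c "from h import *; go((.5663,-.0359,.0725))"
```

```text
t15.68 tcp [ 0.5655 -0.0358  0.0735] xax [-0.9696  0.2449] yaw 2.8942 tilt [-0.0005  0.    ] q6 -1.43 F [0.1 0.5 0.7] w 0.599 g 0
shift [-0.0008  0.0001  0.001 ]
```

jog_arm([
  [0,0,0,0],
  [0,0,0,0],
  [0,0,0,0],
  [0,0,0,0],
  [0,0,0,0],
], finger_gap=0.1, grip_force=80, only="pos|wrist|width|grip")

```text
tool_pos: [0.5659, -0.0358, 0.074]
wrist_force: [-0.3, -0.5, 3.3]
width: 0.269
grip_force: 78.4
```

jog_arm([
  [0,0,-0.016,0],
  [0,0,-0.016,0],
  [0,0,0,0],
], only="pos|wrist|width|grip")

```text
tool_pos: [0.5653, -0.0358, 0.0754]
wrist_force: [0.5, 0.3, -2.4]
width: 0.277
grip_force: 78.4
```

```bash
python3 -c "from h import *; go((.5653,-.036,.0725))"
```

```text
t16.68 tcp [ 0.5653 -0.0358  0.0754] xax [-0.9702  0.2424] yaw 2.8968 tilt [-0.0008  0.0001] q6 -1.43 F [ 0.5  0.3 -2.4] w 0.277 g 78
shift [-0.0001 -0.0002  0.0029]
```

Scaled: 0.0548 m is 0.8768, 0.0144 m is 0.2304.

jog_arm([
  [0,0,-0.48,0],
  [0,0,-0.8,0],
  [0,0.16,-0.112,0],
  [0.2304,0.8768,0,0],
  [0.2304,0.8768,0,0],
], only="pos|wrist|width")

```text
tool_pos: [0.5661, 0.0883, 0.1618]
wrist_force: [-0.1, -0.1, -2.4]
width: 0.27
```

jog_arm([
  [0.2304,0.8768,0,0],
  [0.2304,0.8768,0,0],
  [0.2304,0.8768,0,0],
  [0.2304,0.7168,0,0],
  [0,0,0,0],
], only="pos|wrist|width|grip")

```text
tool_pos: [0.56, 0.3077, 0.161]
wrist_force: [-0.1, -0.1, -1.1]
width: 0.271
grip_force: 79.0
```

jog_arm([
  [0,0,0,0.04],
  [0,0,0,0.04],
  [0,0,0,0.04],
  [0,0,0,0.04],
  [0,0,0,0],
], only="pos|wrist|width")

```text
tool_pos: [0.5609, 0.303, 0.1615]
wrist_force: [-0.4, -0.5, -2.5]
width: 0.272
```

jog_arm([
  [0,0,0,0],
], only="wrist")

```text
wrist_force: [-0.5, 0.1, -1.4]
```

```bash
python3 - <<'E'
from h import *
go((.5611,.304,.14))
t=bot.read_camera("top");s=bot.read_camera("scene")
cv2.imwrite("pics/c6.png",np.hstack([crop(t,119,252,60,400),crop(s,440,360,60,400)])[:,:,::-1])
cv2.imwrite("pics/top6.png",t[:,:,::-1]);cv2.imwrite("pics/scene6.png",s[:,:,::-1])
E
```

```text
t18.68 tcp [0.5612 0.3035 0.162 ] xax [-0.6351  0.7724] yaw 2.2590 tilt [-0.0011 -0.0007] q6 -0.23 F [-0.5  0.1 -1.4] w 0.272 g 79
shift [0.0005 0.0003 0.022 ]
```

View pics/c6.png

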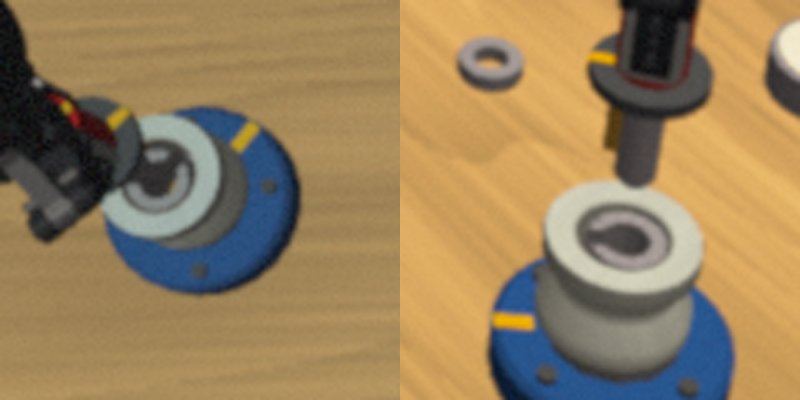

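In the top view the flange mark is at (94.4,227.4) and the foot mark at (132.5,233.1). In the scene view the flange mark is at (440.3,317.4), the foot mark at (414.2,396.6), and the shaft tip hangs just above the bore. Next I'll compute the angle and the axis offset.

```bash
python3 - <<'E'
from h import *
np.set_printoptions(precision=4,suppress=True)
fm=two((440.3,317.4),(94.4,227.4)); sm=two((414.2,396.6),(132.5,233.1)); print(fm,sm)
def ang(a,c): d=np.subtract(a[:2],c[:2]); return np.degrees(np.arctan2(d[1],d[0])),np.hypot(*d)*1000
print("key",ang(fm[0],(.5612,.3035)),"slot",ang(sm[0],(.5611,.304)))
# per-scanline shaft edges in scene (cylinder between flange and tip), spindle bore darks
im=cv2.cvtColor(cv2.imread("pics/scene6.png"),cv2.COLOR_BGR2GRAY)
for v in range(338,358,2): print(v,im[v,438:464])
print("pred shaft axis scene z=.14,.10:",proj("scene",(.5612,.3035,.14)),proj("scene",(.5612,.3035,.10)),"spindle z .07",proj("scene",(.5612,.3035,.07)))
print("top pred z .07",proj("top",(.5612,.3035,.07)))
# spindle dark bore in top (top5) and scene5
for n,f,uv in(("top","top5",(106,246)),("scene","scene5",(447,372))):
    g=cv2.imread(f"pics/{f}.png")[:,:,1]; u,v=uv; print(n); print(g[v-14:v+15,u-14:u+15:1])
E
```

```text
(array([0.5745, 0.2903, 0.1533]), np.float64(0.0010569669959550898)) (array([0.5932, 0.2807, 0.0188]), np.float64(0.00036367521142692576))
key (np.float64(-44.9197565606132), np.float64(18.73688125681794)) slot (np.float64(-35.98624443176802), np.float64(39.61965089178053))
338 [182 184 174 138  84  62  61  62  60  56  57  60  64  65  66  69  73  71
  74  75 100 141 172 179 180 182]
340 [180 179 160 116  74  62  65  62  57  56  56  60  63  65  67  69  73  73
  74  85 118 161 179 178 175 178]
342 [176 178 152 100  68  59  63  60  58  56  58  61  66  67  69  74  72  75
  74  91 133 174 182 181 178 177]
344 [172 170 155 119  96  85  74  60  57  56  60  61  65  66  68  74  73  73
  75  97 140 172 178 180 181 182]
346 [172 169 170 170 169 159 126  75  56  55  60  62  65  67  69  70  72  73
  81 113 157 174 176 177 178 178]
348 [172 172 171 170 166 158 117  71  56  59  59  64  66  68  71  74  77  76
  89 134 174 181 177 174 174 174]
350 [175 173 175 176 170 145 100  60  58  61  60  63  67  71  71  74  73  76
  99 145 180 181 181 180 178 173]
352 [176 176 177 179 176 165 129  83  62  58  61
[... 6756 characters left out ...]
196 194 193 190 188 185 179 168 163 160 157 159
  164 172 182 188 189 192 192 194 194 194 191]
 [148 174 187 197 197 194 194 190 193 196 195 194 192 190 191 189 188 190
  191 194 196 195 196 192 195 194 193 190 192]
 [101 137 163 180 188 193 190 193 195 197 193 194 193 195 196 199 198 197
  196 197 196 195 195 192 193 192 192 190 191]
 [ 75  91 113 142 162 170 180 189 193 193 195 197 197 195 197 198 198 196
  194 196 194 195 193 195 195 194 190 191 186]
 [ 71  76  82  92 107 125 146 165 176 183 191 192 194 197 199 196 196 196
  196 193 193 195 193 191 190 190 183 177 167]
 [ 70  73  74  76  82  86  98 117 135 148 164 173 180 183 186 190 189 190
  190 189 187 188 185 181 172 167 158 144 122]]
```

Units first: shifts go in shares of 62.5 mm and turns go in shares of 4 rad. So 0.015 m is 0.24, 0.001 m is 0.016, -0.1 rad / 4 = -0.025.

jog_arm([
  [0.016,0,0.24,-0.025],
  [0,0,0.16,0],
  [0,0,0,0],
  [0,0,0,0],
], only="pos|wrist")

```text
tool_pos: [0.5611, 0.305, 0.138]
wrist_force: [-0.3, -0.1, -1.9]
```

jog_arm([
  [0,0,0.048,0],
  [0,0,0.048,0],
  [0,0,0,0],
  [0,0,0,0],
], only="pos|wrist")

```text
tool_pos: [0.5609, 0.305, 0.1318]
wrist_force: [-0.0, 0.5, -2.5]
```

jog_arm([
  [0,0,0.048,0],
  [0,0,0,0],
  [0,0,0,0],
], only="pos|wrist")

```text
tool_pos: [0.5609, 0.3049, 0.1287]
wrist_force: [0.1, 0.1, -0.8]
```

```bash
python3 -c "from h import *; go((.5608,.3041,.122))"
```

```text
t20.15 tcp [0.5609 0.3049 0.1287] xax [-0.7076  0.7067] yaw 2.3568 tilt [-0.0001 -0.0001] q6 -0.33 F [ 0.1  0.1 -0.8] w 0.273 g 79
shift [-0.0005 -0.0006  0.0067]
```

Scaled: 0.002 m is 0.032.

jog_arm([
  [0,0,0.032,0],
  [0,0,0.032,0],
  [0,0,0,0],
  [0,0,0,0],
], only="pos|wrist")

```text
tool_pos: [0.5609, 0.3049, 0.1247]
wrist_force: [0.1, -0.1, -2.2]
```

jog_arm([
  [0,0,0.032,0],
  [0,0,0.032,0],
  [0,0,0,0],
  [0,0,0,0],
], only="pos|wrist")

```text
tool_pos: [0.5609, 0.3049, 0.1208]
wrist_force: [0.9, 0.3, -2.7]
```

```bash
python3 - <<'E'
from h import *
go((.5608,.3041,.118)); print(bot.read_state()["torque"])
s=bot.read_camera("scene");t=bot.read_camera("top")
cv2.imwrite("pics/c7.png",np.hstack([crop(t,119,252,60,400),crop(s,440,360,60,400)])[:,:,::-1])
E
```

```text
t21.15 tcp [0.5609 0.3049 0.1208] xax [-0.7075  0.7067] yaw 2.3568 tilt [-0. -0.] q6 -0.33 F [ 0.9  0.3 -2.7] w 0.269 g 79
shift [-0.0005 -0.0007  0.0028]
[-0.0072215   0.01414625  0.00609043]
```

View pics/c7.png

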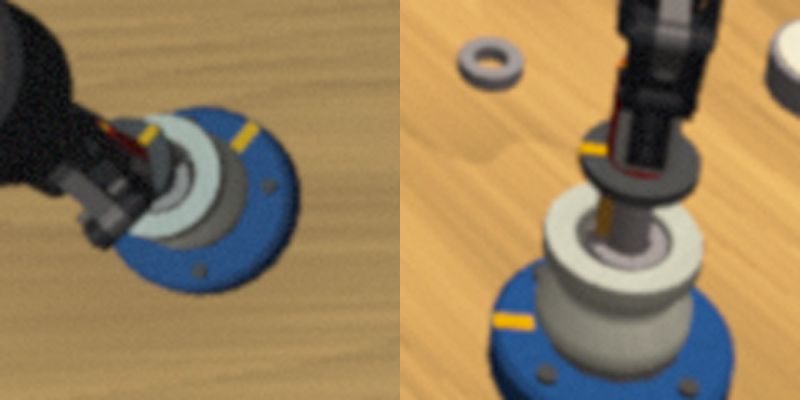

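The shaft's pilot is in the bore: in the scene view it enters the ring at crop (628,235). The flange mark now looks parallel to the foot mark. Next I'll press gently and see whether the key drops in.

Scaled: 0.002 m is 0.032.

jog_arm([
  [0,0,0.032,0],
  [0,0,0.032,0],
  [0,0,0,0],
  [0,0,0,0],
], only="pos|wrist")

```text
tool_pos: [0.5609, 0.3049, 0.1167]
wrist_force: [0.1, -0.3, -1.1]
```

jog_arm([
  [0,0,0.032,0],
  [0,0,0.032,0],
  [0,0,0,0],
  [0,0,0,0],
], only="pos|wrist")

```text
tool_pos: [0.5609, 0.3049, 0.1128]
wrist_force: [-0.1, 0.1, -1.8]
```

```bash
python3 - <<'E'
from h import *
m=two((438.2,344.7),(104,232.2))[0]; print(m,np.degrees(np.arctan2(m[1]-.3049,m[0]-.5609)))
go((.5608,.3041,.118)); print(bot.read_state()["torque"])
E
```

```text
[0.5754054  0.29287412 0.11186649] -39.66084064445112
t22.25 tcp [0.5609 0.3049 0.1128] xax [-0.7075  0.7067] yaw 2.3567 tilt [-0. -0.] q6 -0.33 F [-0.1  0.1 -1.8] w 0.275 g 79
shift [-0.0005 -0.0007 -0.0052]
[-0.01237007 -0.01408342  0.01725378]
```

Scaled: 0.003 m is 0.048.

jog_arm([
  [0,0,0.048,0],
  [0,0,0.048,0],
  [0,0,0,0],
  [0,0,0,0],
], only="pos|wrist")

```text
tool_pos: [0.5609, 0.3049, 0.1067]
wrist_force: [0.5, 0.2, -2.2]
```

jog_arm([
  [0,0,0.048,0],
  [0,0,0.048,0],
  [0,0,0,0],
  [0,0,0,0],
], grip_force=110, only="pos|wrist")

```text
tool_pos: [0.5609, 0.3049, 0.1007]
wrist_force: [0.3, 0.2, -1.2]
```

```bash
python3 -c "
from h import *
go((.5608,.3041,.087)); print(bot.read_state()['torque'])"
```

```text
t23.25 tcp [0.5609 0.3049 0.1007] xax [-0.7075  0.7067] yaw 2.3568 tilt [-0.0001 -0.0001] q6 -0.33 F [ 0.3  0.2 -1.2] w 0.265 g 108
shift [-0.0005 -0.0006  0.0137]
[-0.02239309  0.00466942  0.01587747]
```

Key is in. Now I'll press against the spring.

Scaled: 0.003 m is 0.048.

jog_arm([
  [0,0,0.048,0],
  [0,0,0.048,0],
  [0,0,0,0],
  [0,0,0,0],
], only="pos|wrist")

```text
tool_pos: [0.5613, 0.3051, 0.0955]
wrist_force: [0.2, -1.7, 4.2]
```

jog_arm([
  [0,0,0.048,0],
  [0,0,0.032,0],
  [0,0,0,0],
  [0,0,0,0],
], only="pos|wrist")

```text
tool_pos: [0.5614, 0.3051, 0.0908]
wrist_force: [-1.7, -0.7, 7.3]
```

jog_arm([
  [0,0,0.032,0],
  [0,0,0.016,0],
  [0,0,0,0],
  [0,0,0,0],
], only="pos|wrist|width")

```text
tool_pos: [0.5614, 0.3051, 0.0882]
wrist_force: [-3.0, -2.5, 8.4]
width: 0.268
```

jog_arm([
  [0,0,0.032,0],
  [0,0,0.016,0],
  [0,0,0,0],
  [0,0,0,0],
], only="pos|wrist")

```text
tool_pos: [0.5616, 0.3052, 0.0871]
wrist_force: [-5.2, -2.8, 18.1]
```

jog_arm([
  [0,0,0.032,0],
  [0,0,0,0],
  [0,0,0,0],
], only="pos|wrist|width")

```text
tool_pos: [0.5617, 0.3052, 0.0871]
wrist_force: [-9.5, -5.2, 27.4]
width: 0.271
```

jog_arm([
  [0,0,0.032,0],
  [0,0,0,0],
  [0,0,0,0],
], only="pos|wrist|width")

```text
tool_pos: [0.5618, 0.3053, 0.087]
wrist_force: [-13.4, -6.5, 36.2]
width: 0.264
```

The shaft has hit a firm stop at TCP z = 0.087, exactly the predicted home height. I'll ease the push slightly and check by picture.

Scaled: -0.0015 m is -0.024.

jog_arm([
  [0,0,-0.024,0],
  [0,0,0,0],
  [0,0,0,0],
  [0,0,0,0],
], only="time|pos|wrist|grip")

```text
time: 26.5
tool_pos: [0.5618, 0.3052, 0.0871]
wrist_force: [-10.6, -5.2, 30.0]
grip_force: 112.0
```

```bash
python3 - <<'E'
from h import *
s=bot.read_camera("scene");t=bot.read_camera("top")
cv2.imwrite("pics/c8.png",np.hstack([crop(t,119,252,60,400),crop(s,440,380,50,400)])[:,:,::-1])
E
```

```text
(no output)
```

View pics/c8.png

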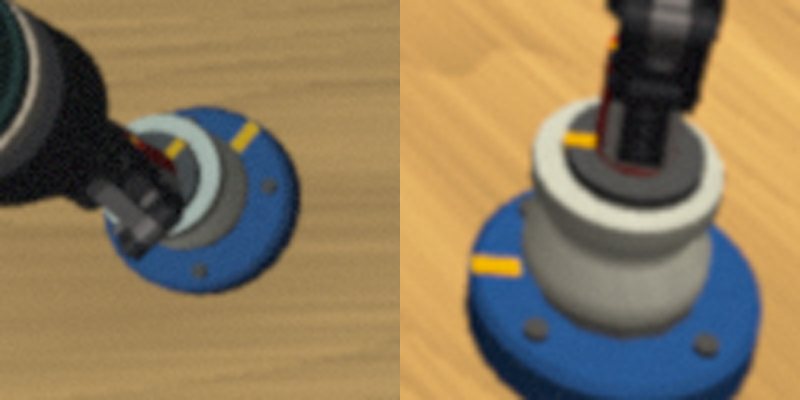

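The flange lies flat on the pulley at crop (645,165), its mark lines up with the foot stripe, and the knob is still gripped. I'm handing the job in.

```bash
python3 -c "
from workcell import bot
print(bot.finish_job())"
```

```text
the job is handed in; nothing more can be done
None
```

The job is handed in at about 27 s: the pulley is flat on the shoulder, and the keyed shaft is fully home with its flange on the pulley and the knob still held down at about 30 N; no verdict came back.

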